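Close the pop-lid canister

TASK

Close the open stoneware canister: pick up its lid from the chopping board by the raised steel button, set the lid fully home in the canister's mouth while the button is still up, then press the button until it snaps down and stays down, and leave the closed canister where it stands. Be gentle, the rim chips: never bear down on the lid with more than about 25 N, and leave the jar, the mug and the pepper mill where they are.

Things in the scene. Friction and masses are not known exactly. Their poses are not given: they have to be found in the camera images.
- canister: Loose open round white stoneware canister, about 0.75 kg, the only open vessel without a handle. Outer diameter 110 mm, height 95 mm, mouth 98 mm wide, wall 6 mm. Origin: centre of its underside; z up; the rim is 95 mm above it. Changes places with the jar.
- lid: Loose round lid, 0.22 kg with its button, right way up on the board. Grey plug below: diameter 94 mm, 22 mm high, bottom edge chamfered. White flange above: diameter 114 mm, 10 mm thick, its flat top 32 mm above the origin. Origin: centre of the plug's underside; z up. Fully home, the flange rests on the rim and the lid's origin is 73 mm above the canister's.
- lid_top (a point): Centre of the flange's flat top, on the lid's axis; z up. The steel button, an upright flat-topped cylinder of 40 mm diameter, stands here. Its stem is screwed in more or less: while up, its top is 12 to 26 mm above this point; that height differs each time and is not measured. Pulled up by the button, the lid comes with it.
- button (a joint): Travel of the steel button in m: 0 up (as at the start), 0.008 snapped down. Pressed down it resists: about 9 N at 2 mm, a peak of 11 to 14 N at about 3 mm, fading to nothing at about 6 mm; from there it snaps by itself to the hard stop at 8 mm and stays. Let go earlier it springs back up. At the stop it gives no further and the force shoots up.
- board: Fixed wooden chopping board under the lid, 260 x 170 mm, 18 mm thick. Origin: centre of its underside.
- jar: Closed white jar with steel cap, 72 mm diameter, 110 mm high, to be left alone. Origin: centre of its underside.
- mug: White mug, 80 mm diameter, 90 mm high, with a handle, to be left alone. Origin: centre of its underside.
- mill: Turned dark wood pepper mill, 54 mm diameter, 150 mm high, to be left alone. Origin: centre of its underside.
Not all that is in view belongs to the job. What is shaped like the lid but black or purple is not meant.

How it is judged (in metres and radians):
On the way, in this order (a step that is already met when the one before it is completed fails the run):
1. the lid is fully home in the canister's mouth with its button still up (less than 3 mm down) (z of lid in the frame of canister between 0.07 and 0.0755 m and horizontal distance between lid and canister below 0.008 m and angle between the z axis of lid and the z axis of canister, either way round below 0.04 rad and value of joint button below 0.003 m), for 0.2 s.
2. the button has snapped down (value of joint button above 0.007 m), for 0.2 s.
At the end, for the whole second after the job is handed in: The button is down (over 7 mm of its 8 mm travel), the lid is fully home (its origin 73 mm above the canister's, within 2.5 mm, centred within 8 mm, level with it within 0.04 rad), and the canister stands upright on the counter within 60 mm of where it began, at rest (value of joint button above 0.007 m and z of lid in the frame of canister between 0.07 and 0.0755 m and horizontal distance between lid and canister below 0.008 m and angle between the z axis of lid and the z axis of canister, either way round below 0.04 rad and angle between canister's own z axis and vertical below 0.05 rad and height (world z) of canister below 0.005 m and distance of canister from where it was at the start of the episode below 0.06 m and linear speed of each of canister, lid below 0.02 m/s); the robot touches nothing.
It fails at once if the lid is pressed on the canister or on the board with more than 25 N (contact force between lid and canister above 25 N or contact force between lid and board above 25 N).
It fails at once if the canister is tipped (angle between canister's own z axis and vertical above 0.35 rad).
It fails at once if the jar, the mug or the mill is moved more than 20 mm (distance of any of jar, mug, mill from where it was at the start of the episode above 0.02 m).
It also fails if it takes over 59 s, if anything falls off the work surface, if the arm or the gripper's body presses on something with over 40 N, if the wrist force passes 120 N, or if a joint passes its speed limit or range.

ROBOT

A 6-joint arm with a two-finger parallel gripper is mounted at the origin on the work surface. World frame = base frame: x ahead of the robot, y to its left, z up, the work surface at z = 0. Lengths are in mm, angles in rad, forces in N, time in s.
With the tool pointing down it reaches from about 275 to 1000 mm from the base axis. Payload 8.4 kg.
Tool frame: the origin (TCP) lies at the very end of the fingers, on their centre line; the grasp point (between the pads) lies 19 mm behind it; z points along the fingers, y is the line along which they close (so a half turn about z gives the same grasp; the last joint's range is limited). The gripper opens to 85 mm and grips with 20 to 120 N. Pads are 22 mm wide; open, the fingers measure 114 mm over their backs; the gripper's body (76 mm by 85 mm) begins 54 mm behind the grasp point. The pads swing forward as they close: fully open they stand 13 mm farther back than shut.
Start: joints at [1.114, 0.353, 1.633, -0, 1.155, -0.002], TCP at [274.55, 561.471, 192.581] pointing down, gripper open.
Joint ranges: [-2.63, 2.63], [-0.92, 2.1], [0.06, 2.66], [-1.3, 4.44], [0, 2.69], [-3.02, 3.02]. Speed limits (rad/s): [2.22, 2.22, 2.79, 3.14, 3.14, 3.14].

INTERFACE

Orientations are given as [roll, pitch, yaw] about the fixed x, y, z axes, in that order (R = Rz(yaw) Ry(pitch) Rx(roll)).
In Python, from rig import sensors, grab_frame, camera_params, order gives the robot as it stands. The module is installed in compiled form; this text tells all that it offers.
- The arm moves only by the tool move_arm, never from a script. Its argument "motion" is a list of rows, each a list of 7 numbers: the turn, a rotation vector about the tool's x, y, z in shares of pi/2 rad (1.0 is pi/2 rad), then the shift along the tool's x, y, z in normalised numbers (1 is 1 m), then the finger opening in m, from 0 to 0.0854. A call has 1 to 8 rows; each row is the pose to reach, as a shift and turn from the pose commanded when the call began, along the tool's axes at that moment; what a row does not reach only later rows make up. A row lasts 1/8 s, in which the tool goes at most 62.5 mm and 10.7 degrees, less where a joint would pass 70% of its speed; a pose out of reach is approached as far as the arm can. No shift or turn number may pass 1 either way. A call with a gripper value outside its range is refused whole. The fingers move at their own pace and stop on an object; "grip_force" is the grip in N (left out, the last holds). Time passes only in rows, so rows that repeat a pose let the fingers close. It gives the time, the measured TCP pose, the force, the opening and the grip force at its end, in the units of the state.
- sensors.sense(): the state, without advancing time (a new reading comes with each control period).
- grab_frame(name): name is "side" or "top" or "wrist"; returns (picture, depth): 384x512x3 uint8, red, green, blue; 384x512 float32, mm along the optical axis (not along the pixel's ray), 0 where there is no reading.
- camera_params(name): a dict with "camera_matrix" (3x3 intrinsics, pixels), "world_from_camera" (4x4, takes a point from camera to world coordinates). Camera axes: x right, y down, z forward; pixel columns grow to the right and rows downward; lengths in mm; the calibration is good to about 2 mm. A picture is of the moment at which its call begins: read the wrist's pose just before it. camera_params takes no time and is no camera call; for the wrist camera it gives the pose at the moment of the call.
- order.sign_off(): hands the job in; it is judged then, once.
The state is a dict: "clock": time; "qpos": joint angles; "qvel": joint speeds; "joint_efforts": joint torques, N m; "eef_pos": TCP position; "tcp_rot": TCP orientation; "contact_force": force on the tool from outside, world axes, zero at the start; "wrist_torque": the same for the moment, N m; "opening": opening from 0.0 (shut) to 1.0 (fully open); "grasp_force": force on a finger pad.
Only numpy, scipy, OpenCV 4.12 (cv2) and the standard library are available. Lean on these libraries where they do the work, as an engineer would, in place of code of your own. Each camera call takes 0.05 s, during which the arm holds its last target. There are 200 camera calls.

## Working session

There is one attempt and no reset: what is moved stays moved. The work goes in short steps, Python scripts to look and compute and a tool call to move; the robot and the scene stay as the last step left them, time stands still between calls to the robot, and variables do not carry over. Pictures are saved under pics/ and viewed, at most 10 in all, crops included, and the job is handed in when it is done.

Besides the shell and the picture viewer there is one more tool, called after "Request:" as name(argument=value, ...) on one line, values as JSON. move_arm: Moves the arm, as the interface text tells. Its arguments: {"type":"object","properties":{"motion":{"type":"array","items":{"type":"array","items":{"type":"number"}}},"grip_force":{"type":"number"}},"required":["motion"]}

```bash
mkdir -p pics; cat > h.py <<'E'
import numpy as np, cv2
from rig import sensors, grab_frame, camera_params, order
def cloud(name):
    p=camera_params(name); im,d=grab_frame(name)
    K=np.array(p["camera_matrix"]);T=np.array(p["world_from_camera"])
    v,u=np.mgrid[:384,:512]; d=d.astype(float)
    P=np.stack([(u-K[0,2])/K[0,0]*d,(v-K[1,2])/K[1,1]*d,d],-1)@T[:3,:3].T+T[:3,3]
    P[d==0]=np.nan
    return im,P
E
python3 - <<'E'
from h import *
a,P=cloud("top"); b,Q=cloud("side")
np.savez("c0.npz",a=a,P=P,b=b,Q=Q)
cv2.imwrite("pics/top0.png",a[...,::-1]);cv2.imwrite("pics/side0.png",b[...,::-1])
s=sensors.sense();print(s)
for n in("top","side","wrist"):print(n,np.round(camera_params(n)["world_from_camera"],2).tolist())
E
```

```text
{'clock': 0.1, 'qpos': array([ 1.11360793e+00,  3.53547012e-01,  1.63406502e+00, -8.08586587e-06,
        1.15522495e+00, -2.41287429e-03]), 'qvel': array([ 0.00091561,  0.00037557, -0.00056306,  0.00067504,  0.00056179,
       -0.00114833]), 'joint_efforts': array([-1.39922067e-03, -6.06351614e+01, -3.42826009e+01, -2.42173401e-04,
        3.97290423e-03,  6.91564514e-05]), 'eef_pos': array([274.33346242, 561.03457288, 191.95445448]), 'tcp_rot': array([-3.14034831e+00,  4.39114128e-06,  2.68682040e+00]), 'contact_force': array([ 0.47394542,  0.03627662, -0.65048868]), 'wrist_torque': array([-0.04104738, -0.0036072 ,  0.03184253]), 'grasp_force': 0.0, 'opening': 0.9985553852294622}
top [[-0.0, -0.99, 0.16, 404.96], [-1.0, -0.0, -0.0, 19.46], [0.0, -0.16, -0.99, 984.04], [0.0, 0.0, 0.0, 1.0]]
side [[0.98, -0.11, 0.18, 388.05], [-0.21, -0.52, 0.82, -728.77], [0.01, -0.84, -0.54, 541.34], [0.0, 0.0, 0.0, 1.0]]
wrist [[0.44, 0.85, 0.29, 198.69], [0.9, -0.41, -0.14, 598.27], [-0.0, 0.33, -0.95, 372.83], [0.0, 0.0, 0.0, 1.0]]
```

View pics/top0.png

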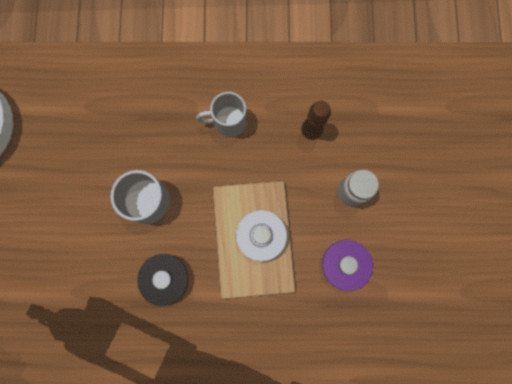

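View pics/side0.png

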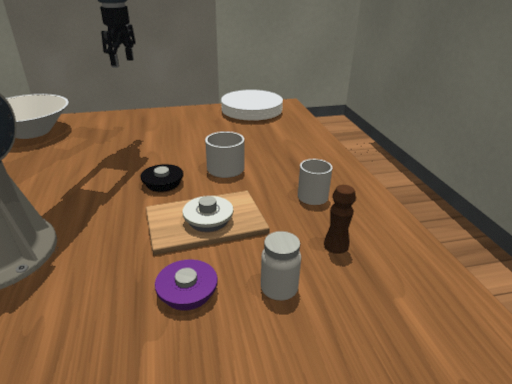

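The top view shows three lid-shaped things: white on the board at (262,236), black at (163,279) and purple at (348,265). The white one fits, since it has a grey plug and lies on the board. The open vessels are the handle-less one at (140,197), which is the canister, and the mug with a handle at (229,115). The jar is at (360,187) and the mill at (315,120). I'll measure now and confirm the lid and canister in one crop.

```bash
python3 - <<'E'
from h import *
z=np.load("c0.npz")
def circ(p):
    A=np.c_[2*p[:,:2],np.ones(len(p))]; s=np.linalg.lstsq(A,(p[:,:2]**2).sum(1),rcond=None)[0]
    return s[:2],np.sqrt(s[2]+s[0]**2+s[1]**2)
def rep(n,P,c,r,lo,hi):
    m=(np.hypot(P[...,0]-c[0],P[...,1]-c[1])<r)&(P[...,2]>lo)&(P[...,2]<hi)
    p=P[m]
    if len(p)<8: print(n,len(p));return
    (x,y),rr=cv2.minEnclosingCircle(p[:,:2].astype(np.float32))
    print(n,len(p),"mid",np.round([x,y,rr],1),"mean",p.mean(0).round(1),"z pct",np.percentile(p[:,2],[5,50,95]).round(1))
P,Q=z["P"],z["Q"]
for n,(u,v) in dict(lid=(262,236),can=(140,197),mug=(229,115),jar=(360,187),mill=(318,110),black=(163,279),purple=(348,265)).items():
    print(n,P[v,u].round(1))
lc=P[236,262]
for nm,X in(("top",P),("side",Q)):
    rep(nm+" flange",X,lc,75,42,55); rep(nm+" button",X,lc,40,57,90)
    rep(nm+" board",X,lc,150,12,22)
    rep(nm+" rim",X,P[197,140],90,88,102)
    rep(nm+" jar",X,P[187,360],60,100,120)
    rep(nm+" mug",X,P[115,229],70,80,100)
    rep(nm+" table",X,np.array([400,0]),400,-6,6)
c=cv2.resize(z["a"][150:320,90:310],None,fx=3,fy=3,interpolation=cv2.INTER_CUBIC)
cv2.imwrite("pics/crop1.png",c[...,::-1])
E
```

```text
lid [452.3  -1.4  73.3]
can [547.7 286.    7.7]
mug [751.5  77.    5.8]
jar [ 553.9 -209.3  112.7]
mill [ 711.2 -118.   150.6]
black [nan nan nan]
purple [ 389.6 -193.4   43.3]
top flange 1751 mid [456.5   1.6  56.8] mean [455.8   1.6  50.8] z pct [48.3 50.8 53.4]
top button 262 mid [456.4   1.6  19.7] mean [455.9   1.7  73.6] z pct [70.7 73.8 76.4]
top board 5905 mid [452.7   6.3 146.2] mean [444.9  24.3  18.6] z pct [15.8 18.7 21.2]
top rim 490 mid [540.8 272.7  55.1] mean [540.4 272.9  94.9] z pct [89.5 95.2 98.3]
top jar 694 mid [ 562.  -216.1   31.6] mean [ 561.4 -215.3  110.5] z pct [107.4 110.7 113.2]
top mug 272 mid [738.3  83.5  46.7] mean [738.6  76.9  88.3] z pct [81.2 89.3 93. ]
top table 64958 mid [400.   0. 400.] mean [407.2  -9.7   0.8] z pct [-2.   0.9  3.7]
side flange 978 mid [456.8  -4.3  58.7] mean [454.1 -16.1  47.8] z pct [44.7 47.9 49.8]
side button 226 mid [457.   -4.1  20.8] mean [455.2  -9.1  67.8] z pct [58.3 70.  72. ]
side board 3423 mid [451.4   3.5 146.7] mean [441.6  -5.3  15.8] z pct [13.9 15.8 17.4]
side rim 185 mid [538.2 267.8  56.8] mean [538.2 263.   91.2] z pct [88.5 91.4 93.7]
side jar 735 mid [ 561.3 -221.    32. ] mean [ 560.4 -225.1  107.5] z pct [102.5 108.  109.4]
side mug 240 mid [737.7  71.4  41.3] mean [736.2  69.8  84.7] z pct [80.5 85.1 88.1]
side table 53901 mid [400.  -0. 400.] mean [ 369.8 -134.5   -1.9] z pct [-3.6 -1.9 -0.2]
```

View pics/crop1.png

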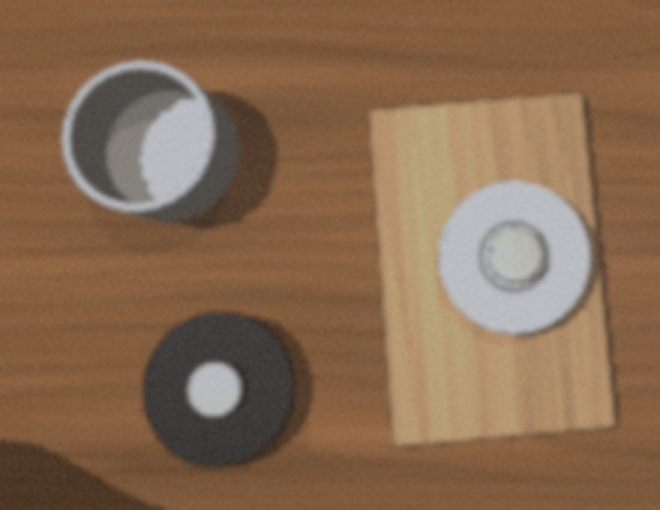

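The crop confirms it: white flange on the board with its button at crop (514,252), and the open canister without a handle at crop (139,137). The lid is near (456.5,-1), its button top near z 72 and about 22.5 mm above the flange. The canister is near (539.5,270). Sizes and heights agree with the text, so I'll move above the lid.

Request:
move_arm(motion=[[0,0,0,-0.04,-0.041,0.004,0.085],[0,0,0,-0.08,-0.082,0.008,0.085],[0,0,0,-0.12,-0.124,0.012,0.085],[0,0,0,-0.16,-0.165,0.016,0.085],[0,0,0,-0.2,-0.207,0.02,0.085],[0,0,0,-0.24,-0.248,0.024,0.085],[0,0,0,-0.28,-0.29,0.028,0.085],[0,0,0,-0.32,-0.331,0.032,0.085]], grip_force=40)

```text
clock: 1.1
eef_pos: [416.8, 121.7, 160.5]
tcp_rot: [3.141, 0.0, 2.687]
contact_force: [1.7, 0.5, -1.3]
opening: 0.997
grasp_force: 0.0
```

Request:
move_arm(motion=[[0,0,0,-0.03,-0.031,0.003,0.085],[0,0,0,-0.06,-0.062,0.006,0.085],[0,0,0,-0.091,-0.094,0.01,0.085],[0,0,0,-0.091,-0.094,0.01,0.085],[0,0,0,-0.091,-0.094,0.01,0.085],[0,0,0,-0.091,-0.094,0.01,0.085]])

```text
clock: 1.85
eef_pos: [456.8, -0.0, 150.6]
tcp_rot: [3.142, -0.0, 2.688]
contact_force: [-0.4, 0.4, -0.1]
opening: 0.995
grasp_force: 0.0
```

```bash
cat >> h.py <<'E'
from scipy.spatial.transform import Rotation as R
def delta(t):
    s=sensors.sense(); r=R.from_euler("xyz",s["tcp_rot"])
    return r.inv().apply(np.array(t)-s["eef_pos"]).round(1)
def st():
    s=sensors.sense(); print(round(s["clock"],2),"tcp",s["eef_pos"].round(1),"rot",s["tcp_rot"].round(4),"F",s["contact_force"].round(2),"op",round(s["opening"],3),"gf",round(s["grasp_force"],1))
def rep(n,P,c,r,lo,hi):
    p=P[(np.hypot(P[...,0]-c[0],P[...,1]-c[1])<r)&(P[...,2]>lo)&(P[...,2]<hi)]
    if len(p)<8: print(n,len(p));return
    (x,y),rr=cv2.minEnclosingCircle(p[:,:2].astype(np.float32))
    print(n,len(p),"mid",np.round([x,y,rr],1),"z pct",np.percentile(p[:,2],[5,50,95]).round(1))
E
python3 - <<'E'
from h import *
st()
a,P=cloud("wrist"); cv2.imwrite("pics/w1.png",a[...,::-1]); np.savez("w1.npz",a=a,P=P)
rep("flange",P,(456,0),75,42,58); rep("button",P,(456,0),40,62,85); rep("board",P,(456,0),140,12,25)
print(delta((456.5,-1,80)))
E
```

```text
1.85 tcp [456.8  -0.  150.6] rot [ 3.1415e+00 -3.0000e-04  2.6878e+00] F [-0.37  0.4  -0.1 ] op 0.995 gf 0.0
flange 8206 mid [454.6  -0.5  56.9] z pct [48.2 49.4 50.6]
button 1419 mid [454.7  -0.6  19.9] z pct [69.7 72.2 73.3]
board 25439 mid [455.5   0.8 139.9] z pct [16.1 17.3 18.6]
[-0.2 -1.1 70.6]
```

View pics/w1.png

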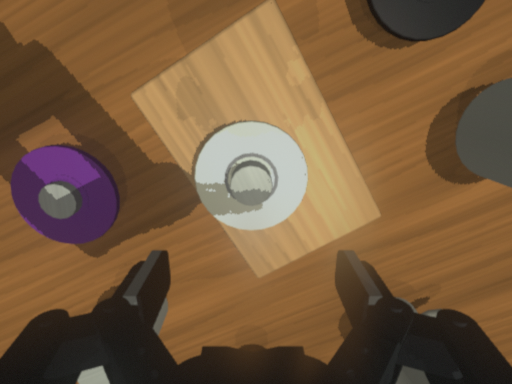

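The wrist view puts the white lid's button at pixel (250,180), between the fingers, and its measurements agree with the others to 2 mm. Descending now.

Request:
move_arm(motion=[[0,0,0,0,-0.001,0.03,0.085],[0,0,0,0,-0.001,0.06,0.085],[0,0,0,0,-0.001,0.08,0.085],[0,0,0,0,-0.001,0.09,0.085],[0,0,0,0,-0.001,0.096,0.085],[0,0,0,0,-0.001,0.096,0.085]])

```text
clock: 2.65
eef_pos: [456.8, -1.6, 54.8]
tcp_rot: [3.142, 0.0, 2.687]
contact_force: [-0.6, 0.8, 0.3]
opening: 0.992
grasp_force: 0.0
```

Request:
move_arm(motion=[[0,0,0,0,0,0,0.05],[0,0,0,0,0,0,0.03],[0,0,0,0,0,0,0.03],[0,0,0,0,0,0,0.03],[0,0,0,0,0,0,0.03],[0,0,0,0,0,0,0.03]], grip_force=40)

```text
clock: 3.4
eef_pos: [456.6, -1.8, 54.6]
tcp_rot: [-3.142, -0.0, 2.687]
contact_force: [0.0, -0.0, -0.2]
opening: 0.348
grasp_force: 0.0
```

```bash
python3 - <<'E'
from h import *
st()
a,P=cloud("wrist"); b,Q=cloud("side")
cv2.imwrite("pics/w2.png",np.hstack([a[120:,60:460],cv2.resize(b[130:270,120:320],(400,264))])[...,::-1])
rep("flange",P,(456,0),75,42,58); rep("flange side",Q,(456,0),75,42,58)
E
```

```text
3.4 tcp [456.6  -1.8  54.6] rot [-3.1416 -0.      2.6868] F [ 0.04 -0.04 -0.19] op 0.348 gf 0.0
flange 14382 mid [455.3  -0.7  57.1] z pct [48.3 49.4 50.6]
flange side 999 mid [456.4  -3.6  57.7] z pct [44.6 47.9 50.1]
```

View pics/w2.png

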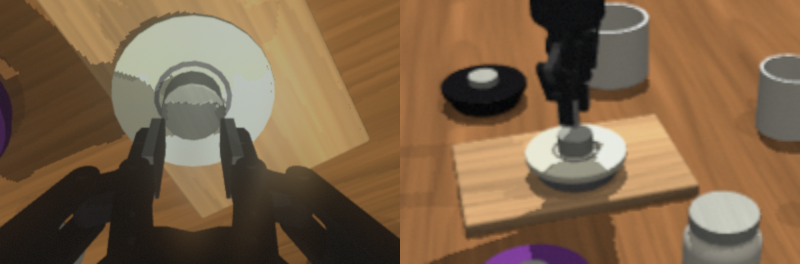

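The fingers closed without touching the button. In the picture the fingertips lie over the near edge of the button, at crop (150,125) and (230,125). I'll measure where they are.

```bash
python3 - <<'E'
from h import *
for n in("side","top","wrist"):
    a,P=cloud(n)
    m=(a.max(-1)<75)&(np.hypot(P[...,0]-456,P[...,1])<90)&(P[...,2]>56)&(P[...,2]<130)
    p=P[m]; r=R.from_euler("xyz",sensors.sense()["tcp_rot"]); l=r.inv().apply(p-sensors.sense()["eef_pos"])
    print(n,len(p))
    for lo in range(-80,10,8):
        q=l[(l[:,2]>=lo)&(l[:,2]<lo+8)]
        if len(q)>5: print(lo,len(q),"x",np.percentile(q[:,0],[3,50,97]).round(),"y",np.percentile(q[:,1],[3,50,97]).round())
    rep("button",P,(456,0),30,62,76)
E
```

```text
side 269
-80 16 x [-12.  -7.   3.] y [-30.  13.  21.]
-72 57 x [-12.  -6.   7.] y [-30. -23.  17.]
-64 46 x [-11.  -6.   5.] y [-31. -25.  16.]
-56 47 x [-10.  -5.   9.] y [-31. -25.  16.]
-48 26 x [-10.  -5.   4.] y [-29. -21.  15.]
-16 35 x [-19.  -8.  13.] y [-21. -17.  -6.]
-8 38 x [-18.  -4.  13.] y [-22. -18.  -6.]
button 181 mid [456.1  -3.7  21.7] z pct [62.9 70.4 72. ]
top 0
button 0
wrist 2062
-80 258 x [-9. 11. 12.] y [-21.  15.  21.]
-72 668 x [-7.  8. 12.] y [-27. -15.  27.]
-64 540 x [-6.  8. 12.] y [-27. -15.  27.]
-56 442 x [-6.  7. 12.] y [-27. -15.  27.]
-48 154 x [-4.  8. 12.] y [-26. -15.  25.]
button 3101 mid [454.9  -0.6  20.1] z pct [67.2 72.2 73.2]
```

```bash
python3 - <<'E'
from h import *
s=sensors.sense(); r=R.from_euler("xyz",s["tcp_rot"])
for n in("side","wrist"):
    a,P=cloud(n)
    p=P[np.hypot(P[...,0]-456,P[...,1])<90]; l=r.inv().apply(p-s["eef_pos"]); c=a[np.hypot(P[...,0]-456,P[...,1])<90]
    print(n)
    for lo in range(-60,-2,4):
        k=(l[:,2]>=lo)&(l[:,2]<lo+4)&(abs(l[:,1])<32)&(abs(l[:,0])<24); q=l[k]
        if len(q)>2: print(lo,len(q),"x",np.percentile(q[:,0],[3,50,97]).round(),"y",np.percentile(q[:,1],[3,50,97]).round(),c[k].mean(0).round())
a,_=cloud("side")
cv2.imwrite("pics/s3.png",cv2.resize(a[130:250,150:270],(720,720)[:1]+(600,),interpolation=cv2.INTER_CUBIC)[...,::-1])
E
```

```text
side
-60 24 x [-12.  -6.   9.] y [-31. -22.  16.] [32. 30. 28.]
-56 24 x [-12.  -5.   9.] y [-30. -22.  15.] [40. 36. 33.]
-52 25 x [-12.  -5.   7.] y [-31. -23.  15.] [35. 31. 29.]
-48 24 x [-12.  -6.  10.] y [-30. -23.  18.] [53. 48. 42.]
-44 17 x [-11.  -7.   5.] y [-27.  14.  20.] [62. 53. 44.]
-40 14 x [-9. -2.  6.] y [-23. -21.  15.] [101.  90.  77.]
-20 67 x [-15.  -1.  17.] y [-19.  -4.  15.] [122. 122. 115.]
-16 83 x [-19.  -3.  16.] y [-21.  -7.  13.] [108. 108. 102.]
-12 27 x [-19.  -9.  13.] y [-21. -17.  -5.] [73. 73. 69.]
-8 28 x [-19.  -6.  13.] y [-21. -18.  -2.] [73. 73. 68.]
-4 22 x [-19.  -7.  15.] y [-22. -17.  -4.] [73. 74. 69.]
wrist
-60 301 x [-6.  8. 12.] y [-27.  15.  28.] [61. 60. 53.]
-56 292 x [-9.  8. 12.] y [-27.  15.  28.] [62. 61. 54.]
-52 265 x [-8.  8. 12.] y [-27.  15.  27.] [66. 66. 60.]
-48 197 x [-6.  9. 12.] y [-26. -15.  26.] [74. 75. 68.]
-44 87 x [-9.  4. 12.] y [-20. -15.  20.] [88. 89. 81.]
-40 14 x [0. 3. 5.] y [-15. -15.  15.] [86. 86. 76.]
-20 2814 x [-14.   3.  19.] y [-16.   0.  17.] [117. 120. 109.]
-16 154 x [ 9. 19. 22.] y [-17.   0.  18.] [92. 95. 86.]
-12 118 x [11. 20. 21.] y [-17.   1.  17.] [92. 94. 85.]
-8 114 x [11. 19. 22.] y [-17.  -1.  17.] [91. 94. 84.]
-4 109 x [10. 20. 22.] y [-17.   1.  17.] [93. 96. 86.]
```

View pics/s3.png

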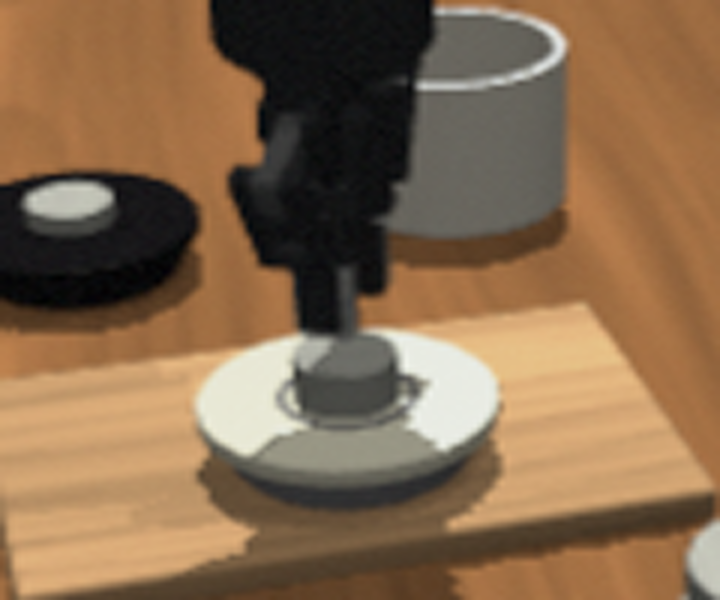

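The side crop shows the fingertips at (325,330), hanging above the button top at (345,345). Side and wrist views agree that the tips end about 39 mm short of the reported TCP, at z about 94. The measurement overrides the stated tool length, so I'll open, go 36 mm lower and measure again.

Request:
move_arm(motion=[[0,0,0,0,0,0,0.065],[0,0,0,0,0,0,0.065],[0,0,0,0,0,0,0.065],[0,0,0,0,0,0.01,0.065],[0,0,0,0,0,0.02,0.065],[0,0,0,0,0,0.028,0.065],[0,0,0,0,0,0.034,0.065],[0,0,0,0,0,0.034,0.065]])

```text
clock: 4.8
eef_pos: [456.2, -1.8, 20.0]
tcp_rot: [-3.141, -0.001, 2.687]
contact_force: [-0.4, -0.1, 0.4]
opening: 0.761
grasp_force: 0.0
```

```bash
cat >> h.py <<'E'
def tips(n,c,top=None):
    s=sensors.sense(); r=R.from_euler("xyz",s["tcp_rot"]); a,P=cloud(n)
    l=r.inv().apply((P-s["eef_pos"]).reshape(-1,3))
    for lo in range(-52,-20,2):
        k=(l[:,2]>=lo)&(l[:,2]<lo+2)&(abs(l[:,1])<48)&(abs(l[:,1])>22)&(abs(l[:,0])<13); q=l[k]
        if len(q)>2: print(n,lo,len(q),"z",round(s["eef_pos"][2]-lo,1),"x",np.percentile(q[:,0],[3,97]).round(),"y",np.percentile(q[:,1],[3,50,97]).round(),a.reshape(-1,3)[k].mean(0).round())
E
python3 - <<'E'
from h import *
st(); tips("wrist",0); tips("side",0)
E
```

```text
4.8 tcp [456.2  -1.8  20. ] rot [-3.1411e+00 -1.0000e-03  2.6868e+00] F [-0.38 -0.11  0.4 ] op 0.761 gf 0.0
wrist -52 139 z 72.0 x [-9. 12.] y [-41.  32.  41.] [64. 64. 56.]
wrist -50 111 z 70.0 x [-10.  12.] y [-38. -32.  38.] [64. 64. 56.]
wrist -48 63 z 68.0 x [-8. 11.] y [-36.  32.  35.] [64. 64. 55.]
wrist -46 47 z 66.0 x [-9.  8.] y [-33. -32.  33.] [75. 75. 65.]
wrist -32 511 z 52.0 x [-12.  13.] y [-46.  22.  45.] [110. 111.  97.]
wrist -30 2178 z 50.0 x [-12.  12.] y [-46.  22.  46.] [119. 120. 104.]
wrist -28 19 z 48.0 x [-8. 12.] y [-45. -33.  35.] [118. 118. 102.]
side -52 17 z 72.3 x [-11.  10.] y [-46. -38.  33.] [48. 46. 44.]
side -50 11 z 70.3 x [-11.   9.] y [-22.  31.  33.] [34. 29. 24.]
side -48 7 z 68.3 x [-10.   7.] y [-40.  31.  34.] [45. 42. 39.]
side -46 11 z 66.3 x [-10.   6.] y [-41. -40.  33.] [92. 89. 81.]
side -44 5 z 64.3 x [-7.  7.] y [-40.  32.  33.] [121. 117. 104.]
side -30 28 z 50.3 x [-12.  12.] y [-47. -33.  46.] [137. 135. 122.]
side -28 63 z 48.3 x [-12.  11.] y [-47. -34.  44.] [143. 142. 126.]
side -26 3 z 46.3 x [-10.  10.] y [-32. -31. -25.] [143. 141. 125.]
```

The tips are at z about 64.5, straddling the button, with the flange at 50. I'll go 5 mm lower and close.

Request:
move_arm(motion=[[0,0,0,0,0,0.003,0.065],[0,0,0,0,0,0.005,0.065],[0,0,0,0,0,0.005,0.05],[0,0,0,0,0,0.005,0.03],[0,0,0,0,0,0.005,0.03],[0,0,0,0,0,0.005,0.03],[0,0,0,0,0,0.005,0.03],[0,0,0,0,0,0.005,0.03]], grip_force=40)

```text
clock: 5.9
eef_pos: [456.7, -1.8, 15.6]
tcp_rot: [3.142, 0.0, 2.687]
contact_force: [-0.8, -0.0, 2.2]
opening: 0.452
grasp_force: 39.9
```

Gripped: opening about 39 mm, 40 N. Lifting.

Request:
move_arm(motion=[[0,0,0,0,0,-0.004,0.03],[0,0,0,0,0,-0.012,0.03],[0,0,0,0,0,-0.035,0.03],[0,0,0,0,0,-0.065,0.03],[0,0,0,0,0,-0.095,0.03],[0,0,0,0,0,-0.12,0.03],[0,0,0,0,0,-0.12,0.03],[0,0,0,0,0,-0.12,0.03]])

```text
clock: 6.9
eef_pos: [456.0, -1.8, 134.9]
tcp_rot: [-3.141, -0.001, 2.687]
contact_force: [-0.1, 0.8, -2.8]
opening: 0.448
grasp_force: 40.8
```

```bash
cat >> h.py <<'E'
def plane(n,P,c,lo,hi,r=54):
    d=np.hypot(P[...,0]-c[0],P[...,1]-c[1]); p=P[(d<r)&(d>24)&(P[...,2]>lo)&(P[...,2]<hi)]
    for _ in range(3):
        A=np.c_[p[:,:2]-c[:2],np.ones(len(p))]; s=np.linalg.lstsq(A,p[:,2],rcond=None)[0]; e=p[:,2]-A@s; p=p[abs(e)<3]
    print(n,"plane slope",s[:2].round(3),"z",s[2].round(1),len(p),"rms",e.std().round(2))
E
python3 - <<'E'
from h import *
st(); e=sensors.sense()["eef_pos"]; f=e[2]+35
for n in("wrist","side","top"):
    a,P=cloud(n); rep(n+" flange",P,e,75,f-9,f+9); plane(n,P,e,f-10,f+10)
    if n!="wrist":rep(n+" rim",P,(539.5,270),70,86,102)
a,P=cloud("wrist");cv2.imwrite("pics/w4.png",a[...,::-1])
E
```

```text
6.9 tcp [456.   -1.8 134.9] rot [-3.1413e+00 -7.0000e-04  2.6868e+00] F [-0.13  0.75 -2.77] op 0.448 gf 40.8
wrist flange 18967 mid [454.5  -1.   57. ] z pct [167.3 168.4 169.5]
wrist plane slope [-0.003 -0.001] z 168.4 15133 rms 0.59
side flange 987 mid [455.6  -4.8  58. ] z pct [163.  166.5 170.8]
side plane slope [-0.002 -0.003] z 166.5 653 rms 0.66
side rim 180 mid [540.6 266.6  56.5] z pct [86.6 90.5 93.1]
top flange 343 mid [418.4   0.8  42.7] z pct [167.  169.4 171.5]
top plane slope [ 0.    -0.005] z 169.5 246 rms 1.27
top rim 514 mid [540.6 273.   55.2] z pct [88.2 94.8 98. ]
```

View pics/w4.png

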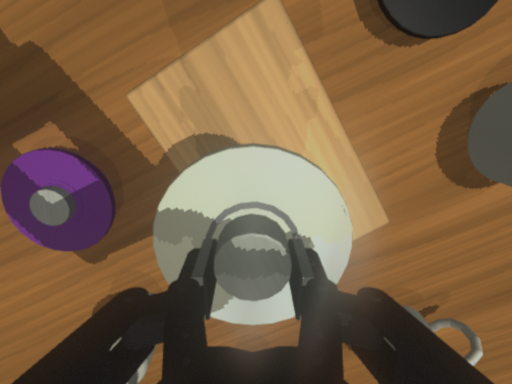

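The lid hangs level, with slope under 0.005 in two views, and is gripped on the button (wrist pixel (250,260)). I'll carry it to a viewpoint beside the canister, so the wrist camera sees both.

Request:
move_arm(motion=[[0,0,0,-0.004,0.02,0,0.03],[0,0,0,-0.015,0.06,0,0.03],[0,0,0,-0.027,0.11,0,0.03],[0,0,0,-0.04,0.16,0,0.03],[0,0,0,-0.052,0.21,0,0.03],[0,0,0,-0.062,0.255,0,0.03],[0,0,0,-0.068,0.28,0,0.03],[0,0,0,-0.068,0.28,0,0.03]])

```text
clock: 8.1
eef_pos: [641.6, 222.5, 134.5]
tcp_rot: [3.141, -0.0, 2.689]
contact_force: [-0.2, 0.1, -1.7]
opening: 0.446
grasp_force: 41.1
```

Request:
move_arm(motion=[[0,0,0,0,0,0,0.03],[0,0,0,0,0,0,0.03],[0,0,0,0,0,0,0.03]])

```text
clock: 8.48
eef_pos: [640.5, 219.3, 135.8]
tcp_rot: [3.142, 0.0, 2.686]
contact_force: [0.5, 0.5, -2.0]
opening: 0.451
grasp_force: 41.1
```

```bash
python3 - <<'E'
from h import *
st(); e=sensors.sense()["eef_pos"]; f=e[2]+34
a,P=cloud("wrist");cv2.imwrite("pics/w5.png",a[...,::-1]); np.savez("w5.npz",a=a,P=P)
rep("flange",P,e,70,f-4,f+4); plane("flange",P,e,f-8,f+8)
c=np.array((539.5,270)); p=P[(np.hypot(P[...,0]-c[0],P[...,1]-c[1])<75)&(P[...,2]>90)&(P[...,2]<100)]
print(len(p)); rep("rim",P,c,75,92,99)
# circle fits (algebraic) of rim mid-line, r should be 52
A=np.c_[2*p[:,:2],np.ones(len(p))]; s=np.linalg.lstsq(A,(p[:,:2]**2).sum(1),rcond=None)[0]
print("fit",s[:2].round(1),np.sqrt(s[2]+s[0]**2+s[1]**2).round(1), "z",np.median(p[:,2]).round(1))
an=np.degrees(np.arctan2(p[:,1]-s[1],p[:,0]-s[0])); print(np.histogram(an,12,(-180,180))[0])
E
```

```text
8.47 tcp [640.5 219.3 135.8] rot [3.1416e+00 1.0000e-04 2.6861e+00] F [ 0.48  0.55 -2.05] op 0.451 gf 41.1
flange 18479 mid [639.  220.1  57. ] z pct [168.1 169.1 170.2]
flange plane slope [-0.002 -0.001] z 169.1 15139 rms 0.59
3015
rim 2834 mid [539.6 270.7  54.8] z pct [92.6 94.2 95.5]
fit [540.  270.4] 51.2 z 94.2
[  4 431 390 330 305 308 328 372 430 117   0   0]
```

View pics/w5.png

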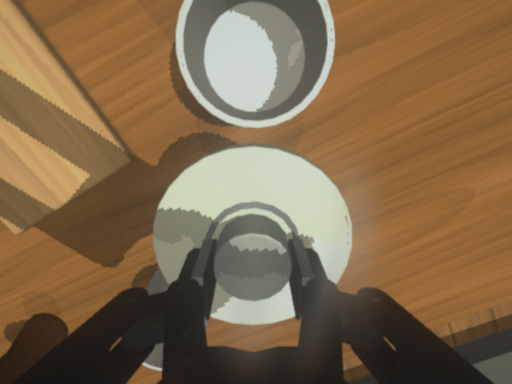

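Wrist view: the canister rim is fully visible at (255,55), and the lid at (253,235). The shift is 111 mm along tool x and 2 mm along y.

Request:
move_arm(motion=[[0,0,0,0.02,0,0,0.03],[0,0,0,0.05,0.001,0,0.03],[0,0,0,0.08,0.001,0,0.03],[0,0,0,0.1,0.002,0,0.03],[0,0,0,0.111,0.002,0,0.03],[0,0,0,0.111,0.002,0.015,0.03],[0,0,0,0.111,0.002,0.028,0.03],[0,0,0,0.111,0.002,0.036,0.03]])

```text
clock: 9.52
eef_pos: [541.8, 269.7, 97.8]
tcp_rot: [-3.14, -0.001, 2.686]
contact_force: [-0.2, -0.3, -2.7]
opening: 0.448
grasp_force: 41.1
```

Request:
move_arm(motion=[[0,0,0,0,0,0,0.03],[0,0,0,0,0,0,0.03],[0,0,0,0,0,0,0.03]])

```text
clock: 9.9
eef_pos: [542.3, 270.6, 100.0]
tcp_rot: [3.141, 0.0, 2.687]
contact_force: [0.5, -0.7, -2.6]
opening: 0.447
grasp_force: 41.1
```

```bash
python3 - <<'E'
from h import *
st(); e=sensors.sense()["eef_pos"]; f=e[2]+33.4
a,P=cloud("wrist"); rep("flange",P,e,70,f-4,f+4)
a,P=cloud("top"); rep("top flange",P,e,70,f-5,f+5)
a,P=cloud("side"); rep("side flange",P,e,70,f-7,f+4)
print(delta((541.3,269.7,e[2])))
E
```

```text
9.9 tcp [542.3 270.6 100. ] rot [3.1410e+00 5.0000e-04 2.6867e+00] F [ 0.47 -0.7  -2.57] op 0.447 gf 41.1
flange 18458 mid [540.7 271.3  56.9] z pct [132.3 133.4 134.4]
top flange 1024 mid [541.6 272.5  56.7] z pct [131.9 134.8 137.1]
side flange 464 mid [541.5 266.3  58.5] z pct [127.8 131.3 133.1]
[ 0.4 -1.1 -0. ]
```

Centred to about 1 mm. I'll correct that and lower gently.

Request:
move_arm(motion=[[0,0,0,0,-0.001,0,0.03],[0,0,0,0,-0.001,0.002,0.03],[0,0,0,0,-0.001,0.004,0.03],[0,0,0,0,-0.001,0.006,0.03],[0,0,0,0,-0.001,0.008,0.03],[0,0,0,0,-0.001,0.009,0.03],[0,0,0,0,-0.001,0.01,0.03]])

```text
clock: 10.92
eef_pos: [541.5, 269.6, 89.5]
tcp_rot: [-3.142, -0.0, 2.687]
contact_force: [0.3, -0.3, -2.3]
opening: 0.446
grasp_force: 41.1
```

Request:
move_arm(motion=[[0,0,0,0,0,0.001,0.03],[0,0,0,0,0,0.002,0.03]])

```text
clock: 11.18
eef_pos: [541.5, 269.6, 87.6]
tcp_rot: [3.142, 0.0, 2.687]
contact_force: [-0.4, 0.6, -2.8]
opening: 0.444
grasp_force: 41.1
```

Request:
move_arm(motion=[[0,0,0,0,0,0.001,0.03],[0,0,0,0,0,0.002,0.03]])

```text
clock: 11.42
eef_pos: [541.5, 269.6, 85.5]
tcp_rot: [-3.142, -0.0, 2.687]
contact_force: [0.3, 0.1, -2.1]
opening: 0.444
grasp_force: 41.1
```

The plug is inside the mouth with no contact force. Lowering further.

Request:
move_arm(motion=[[0,0,0,0,0,0.0015,0.03],[0,0,0,0,0,0.003,0.03],[0,0,0,0,0,0.0045,0.03],[0,0,0,0,0,0.006,0.03]])

```text
clock: 11.92
eef_pos: [541.4, 269.6, 79.5]
tcp_rot: [-3.142, -0.0, 2.687]
contact_force: [-0.0, -0.2, -2.5]
opening: 0.451
grasp_force: 41.1
```

Request:
move_arm(motion=[[0,0,0,0,0,0.001,0.03],[0,0,0,0,0,0.002,0.03],[0,0,0,0,0,0.003,0.03],[0,0,0,0,0,0.0045,0.03]])

```text
clock: 12.42
eef_pos: [541.5, 269.6, 75.0]
tcp_rot: [3.142, 0.0, 2.687]
contact_force: [0.7, -0.3, -1.5]
opening: 0.448
grasp_force: 41.1
```

Request:
move_arm(motion=[[0,0,0,0,0,0.0005,0.03],[0,0,0,0,0,0.001,0.03]])

```text
clock: 12.68
eef_pos: [541.4, 269.5, 74.0]
tcp_rot: [-3.142, -0.0, 2.687]
contact_force: [0.3, -0.4, -1.9]
opening: 0.451
grasp_force: 41.1
```

Request:
move_arm(motion=[[0,0,0,0,0,0.0005,0.03],[0,0,0,0,0,0.001,0.03]])

```text
clock: 12.92
eef_pos: [541.4, 269.6, 73.1]
tcp_rot: [3.142, -0.0, 2.687]
contact_force: [0.0, 0.3, -2.2]
opening: 0.449
grasp_force: 41.1
```

Request:
move_arm(motion=[[0,0,0,0,0,0.0005,0.03],[0,0,0,0,0,0.001,0.03]])

```text
clock: 13.18
eef_pos: [541.4, 269.5, 72.0]
tcp_rot: [-3.142, -0.0, 2.687]
contact_force: [-0.2, 0.0, -2.9]
opening: 0.448
grasp_force: 41.1
```

Request:
move_arm(motion=[[0,0,0,0,0,0.0005,0.03],[0,0,0,0,0,0.0005,0.03]])

```text
clock: 13.42
eef_pos: [541.4, 269.5, 71.5]
tcp_rot: [-3.142, -0.0, 2.687]
contact_force: [-0.8, -0.5, -2.3]
opening: 0.448
grasp_force: 41.1
```

Request:
move_arm(motion=[[0,0,0,0,0,0.0005,0.03],[0,0,0,0,0,0.0005,0.03]])

```text
clock: 13.68
eef_pos: [541.5, 269.6, 71.1]
tcp_rot: [3.142, 0.0, 2.687]
contact_force: [-0.5, -0.8, -1.7]
opening: 0.446
grasp_force: 41.1
```

Request:
move_arm(motion=[[0,0,0,0,0,0.0005,0.03],[0,0,0,0,0,0.0005,0.03]])

```text
clock: 13.92
eef_pos: [541.5, 269.6, 70.8]
tcp_rot: [3.141, 0.0, 2.687]
contact_force: [-1.0, -0.1, 1.5]
opening: 0.452
grasp_force: 41.4
```

Request:
move_arm(motion=[[0,0,0,0,0,0.0003,0.03],[0,0,0,0,0,0.0003,0.03]])

```text
clock: 14.18
eef_pos: [541.5, 269.6, 70.5]
tcp_rot: [3.141, 0.0, 2.687]
contact_force: [-1.2, -0.9, 3.8]
opening: 0.445
grasp_force: 41.6
```

Contact came at the predicted height (TCP 71 mm) with a light 6 N. Releasing and rising.

Request:
move_arm(motion=[[0,0,0,0,0,0,0.05],[0,0,0,0,0,0,0.07],[0,0,0,0,0,0,0.07],[0,0,0,0,0,-0.005,0.07],[0,0,0,0,0,-0.03,0.07],[0,0,0,0,0,-0.06,0.03],[0,0,0,0,0,-0.06,0],[0,0,0,0,0,-0.06,0]], grip_force=60)

```text
clock: 15.18
eef_pos: [541.2, 269.4, 129.9]
tcp_rot: [-3.141, -0.0, 2.687]
contact_force: [0.0, -0.7, -0.1]
opening: 0.181
grasp_force: 0.0
```

Request:
move_arm(motion=[[0,0,0,0,0,0,0],[0,0,0,0,0,0,0],[0,0,0,0,0,0,0],[0,0,0,0,0,0,0],[0,0,0,0,0,0,0]])

```text
clock: 15.8
eef_pos: [541.5, 269.6, 130.2]
tcp_rot: [-3.142, -0.0, 2.687]
contact_force: [-0.1, -0.5, -0.1]
opening: -0.001
grasp_force: 0.0
```

```bash
python3 - <<'E'
from h import *
st(); s=sensors.sense(); e=s["eef_pos"]; r=R.from_euler("xyz",s["tcp_rot"])
for n in("wrist","side"):
    a,P=cloud(n); rep(n+" flange",P,(540,270),70,99,110); plane(n,P,np.array((540,270)),97,111); rep(n+" button",P,(540,270),35,117,133)
    l=r.inv().apply((P-e).reshape(-1,3))
    for lo in range(-56,-20,2):
        k=(l[:,2]>=lo)&(l[:,2]<lo+2)&(abs(l[:,1])<25)&(abs(l[:,0])<20); q=l[k]
        if len(q)>2: print(lo,len(q),"x",np.percentile(q[:,0],[3,97]).round(),"y",np.percentile(q[:,1],[3,97]).round())
E
```

```text
15.8 tcp [541.5 269.6 130.2] rot [-3.1416 -0.      2.6868] F [-0.06 -0.53 -0.11] op -0.001 gf 0.0
wrist flange 12403 mid [539.9 270.4  57. ] z pct [103.3 104.4 105.5]
wrist plane slope [-0.002 -0.   ] z 104.4 10404 rms 0.62
wrist button 2402 mid [539.7 270.7  19.9] z pct [122.5 127.2 128.3]
-56 119 x [ 7. 12.] y [-13.  13.]
-54 110 x [ 7. 12.] y [-13.  13.]
-52 111 x [ 7. 12.] y [-12.  13.]
-50 97 x [ 7. 12.] y [-12.  12.]
-48 101 x [ 7. 12.] y [-12.  12.]
-46 59 x [ 7. 12.] y [-10.  11.]
-44 36 x [11. 12.] y [-6.  7.]
-42 17 x [11. 11.] y [-5.  5.]
side flange 460 mid [539.8 267.2  58.6] z pct [100.6 102.6 104.6]
side plane slope [ 0.001 -0.001] z 102.5 322 rms 0.82
side button 100 mid [540.1 267.4  21.2] z pct [117.6 124.5 126.7]
-56 5 x [-7.  9.] y [-16.  -6.]
-54 8 x [-11.   8.] y [-13.  -3.]
-52 7 x [-11.   9.] y [-15.  -5.]
-50 9 x [-12.   8.] y [-16.  -6.]
-48 4 x [-12.   5.] y [-13.   6.]
-46 9 x [-11.   9.] y [-14.   2.]
-44 3 x [-10.   9.] y [-12.  -3.]
-42 6 x [-12.   3.] y [-9.  6.]
-40 6 x [-9. 10.] y [-10.  -6.]
-38 4 x [-3.  7.] y [-9. -7.]
```

Home: the flange is 10.2 mm above the rim height seen by the same camera, level and centred, with the button still up (23 mm). The shut tips are at z about 168 and the button top at 128. Approaching to press.

Request:
move_arm(motion=[[0,0,0,0.0015,0,0.008,0],[0,0,0,0.0015,0,0.018,0],[0,0,0,0.0015,0,0.026,0],[0,0,0,0.0015,0,0.032,0],[0,0,0,0.0015,0,0.035,0],[0,0,0,0.0015,0,0.035,0]])

```text
clock: 16.65
eef_pos: [540.1, 270.2, 95.1]
tcp_rot: [-3.141, -0.0, 2.687]
contact_force: [0.0, 0.4, -0.3]
opening: 0.004
grasp_force: 0.0
```

Request:
move_arm(motion=[[0,0,0,0,0,0.0005,0],[0,0,0,0,0,0.001,0],[0,0,0,0,0,0.0015,0],[0,0,0,0,0,0.002,0]])

```text
clock: 17.15
eef_pos: [540.1, 270.2, 93.3]
tcp_rot: [3.141, 0.0, 2.687]
contact_force: [-0.8, -1.3, 0.3]
opening: 0.0
grasp_force: 0.0
```

Request:
move_arm(motion=[[0,0,0,0,0,0.0005,0],[0,0,0,0,0,0.001,0]])

```text
clock: 17.4
eef_pos: [540.1, 270.2, 92.3]
tcp_rot: [3.142, 0.0, 2.687]
contact_force: [-0.3, 0.1, 0.8]
opening: -0.0
grasp_force: 0.0
```

Request:
move_arm(motion=[[0,0,0,0,0,0.0005,0],[0,0,0,0,0,0.001,0]])

```text
clock: 17.65
eef_pos: [540.1, 270.2, 91.2]
tcp_rot: [-3.142, -0.0, 2.687]
contact_force: [0.4, 0.3, 0.8]
opening: 0.002
grasp_force: 0.0
```

Request:
move_arm(motion=[[0,0,0,0,0,0.0005,0],[0,0,0,0,0,0.001,0]])

```text
clock: 17.9
eef_pos: [540.1, 270.2, 90.3]
tcp_rot: [-3.142, -0.0, 2.687]
contact_force: [-0.4, 0.0, -0.3]
opening: 0.001
grasp_force: 0.0
```

Request:
move_arm(motion=[[0,0,0,0,0,0.0005,0],[0,0,0,0,0,0.001,0]])

```text
clock: 18.15
eef_pos: [540.1, 270.2, 89.3]
tcp_rot: [-3.142, -0.0, 2.687]
contact_force: [-0.2, 0.4, 0.3]
opening: -0.004
grasp_force: 0.5
```

Request:
move_arm(motion=[[0,0,0,0,0,0.0005,0],[0,0,0,0,0,0.001,0]])

```text
clock: 18.4
eef_pos: [540.2, 270.3, 88.6]
tcp_rot: [3.141, 0.0, 2.687]
contact_force: [-0.9, -1.0, 4.4]
opening: 0.001
grasp_force: 2.5
```

Contact at about 89.5. Pressing on.

Request:
move_arm(motion=[[0,0,0,0,0,0.0005,0],[0,0,0,0,0,0.001,0]])

```text
clock: 18.65
eef_pos: [540.2, 270.3, 87.8]
tcp_rot: [3.141, 0.0, 2.687]
contact_force: [-1.4, -0.7, 8.6]
opening: 0.001
grasp_force: 4.2
```

Request:
move_arm(motion=[[0,0,0,0,0,0.0005,0],[0,0,0,0,0,0.001,0]])

```text
clock: 18.9
eef_pos: [540.2, 270.3, 87.1]
tcp_rot: [3.141, 0.0, 2.687]
contact_force: [-4.4, -1.4, 10.0]
opening: -0.001
grasp_force: 5.4
```

Request:
move_arm(motion=[[0,0,0,0,0,0.0005,0],[0,0,0,0,0,0.001,0]])

```text
clock: 19.15
eef_pos: [540.2, 270.4, 86.3]
tcp_rot: [3.141, 0.0, 2.687]
contact_force: [-3.7, -0.8, 11.9]
opening: -0.002
grasp_force: 6.0
```

Request:
move_arm(motion=[[0,0,0,0,0,0.0005,0],[0,0,0,0,0,0.001,0]])

```text
clock: 19.4
eef_pos: [540.2, 270.4, 85.3]
tcp_rot: [3.141, 0.0, 2.687]
contact_force: [-3.0, -0.9, 11.0]
opening: -0.002
grasp_force: 5.6
```

Request:
move_arm(motion=[[0,0,0,0,0,0.0005,0],[0,0,0,0,0,0.001,0]])

```text
clock: 19.65
eef_pos: [540.2, 270.4, 84.0]
tcp_rot: [3.141, 0.0, 2.687]
contact_force: [-2.1, -0.5, 6.6]
opening: -0.002
grasp_force: 2.8
```

Request:
move_arm(motion=[[0,0,0,0,0,0.0005,0],[0,0,0,0,0,0.001,0]])

```text
clock: 19.9
eef_pos: [540.1, 270.2, 82.1]
tcp_rot: [-3.142, 0.0, 2.687]
contact_force: [-0.9, -0.8, -0.7]
opening: -0.0
grasp_force: 0.0
```

It passed the peak and the force dropped to zero, so it snapped. Rising and checking.

Request:
move_arm(motion=[[0,0,0,0,0,-0.005,0],[0,0,0,0,0,-0.025,0],[0,0,0,0,0,-0.055,0],[0,0,0,0,0,-0.085,0],[0,0,0,0,0,-0.1,0],[0,0,0,0,0,-0.1,0],[0,0,0,0,0,-0.1,0],[0,0,0,0,0,-0.1,0]])

```text
clock: 20.9
eef_pos: [539.4, 269.9, 181.0]
tcp_rot: [-3.14, -0.001, 2.687]
contact_force: [-0.0, -0.1, -1.3]
opening: -0.004
grasp_force: 0.0
```

```bash
python3 - <<'E'
from h import *
st()
for n in("wrist","side"):
    a,P=cloud(n); rep(n+" flange",P,(540,270),70,99,110); plane(n,P,np.array((540,270)),97,111); rep(n+" button",P,(540,270),30,112.5,133)
    if n=="wrist": rep("rim?",P,(540,270),70,88,98)
E
```

```text
20.9 tcp [539.4 269.9 181. ] rot [-3.1400e+00 -1.3000e-03  2.6868e+00] F [-0.04 -0.06 -1.25] op -0.004 gf 0.0
wrist flange 9550 mid [539.5 270.5  57. ] z pct [103.2 104.4 105.5]
wrist plane slope [-0.001 -0.   ] z 104.4 8130 rms 0.67
wrist button 1545 mid [539.6 270.3  20. ] z pct [117.6 119.2 120.3]
rim? 15 mid [501. 291.  36.] z pct [96.2 97.4 97.9]
side flange 469 mid [539.6 267.8  58.5] z pct [100.6 102.5 104.8]
side plane slope [ 0.001 -0.001] z 102.6 329 rms 0.82
side button 79 mid [540.6 267.3  19.4] z pct [112.8 116.7 118.4]
```

The button top fell from 127.2 to 119.2 mm, the full 8 mm. The lid is still home and level, and the arm is clear.

```bash
python3 -c "
from rig import order; print(order.sign_off())"
```

```text
the job is handed in; nothing more can be done
None
```

The canister is closed where it stood: the lid is home and level, the button has snapped down its full 8 mm, the press peaked at about 12 N, and the job is handed in (the hand-in returned no verdict).

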